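# Close the ring box and lift its outer lid for the rings

### The job

Put the two-part lid back on the ring box: carry it over as one nested piece, the outer lid lying in the inner one, and lower it gently until the inner lid sits fully home in the box. Then take the outer lid by its knob, lift it off alone without disturbing the inner lid, and finish still holding it level, about 10 cm above the inner lid and touching nothing else, so that I can drop my rings into the dish. Leave the clock, the tumbler and the candle where they are.

Things in the scene. Friction and masses are not known exactly. Their poses are not given: they have to be found in the camera images.
- box: Ring box: open wooden box fixed to the table, 88 (x) x 60 (y) x 50 mm high, opening 80 x 52 mm (walls 4). Origin: centre of its underside; x along the long side, z up. Left or right of centre, yaw up to 0.6 rad. With the inner lid home, its plug has 3 mm of play each side, the dish rests on the rim, long side along long side (either way round), and its origin is 38 mm above the box's.
- dish: Inner lid: loose white ceramic dish on a plug, about 160 g. Origin: centre of the plug's underside, z up. Plug 74 (x) x 46 (y) mm, z 0 to 12 mm (lowest 4 mm: 68 x 40); dish 92 x 62 mm, z 12 to 32 mm, upright sides to grip, walls 8 mm round a 76 x 46 hollow 16 mm deep. Starts upright on the table, standing on its plug, yaw up to 0.6 rad, the outer lid in it.
- cover: Outer lid: loose, wooden, about 70 g. Origin: centre of its underside, z up. Lip 71 (x) x 41 (y) mm, z 0 to 6 mm; plate 86 x 54 mm, z 6 to 14 mm; upright round knob 18 mm in diameter, z 14 to 36 mm. It lies unlatched in the inner lid, lip in the hollow (2.5 mm of play each side), plate on the dish's walls; its origin is then 26 mm above the inner lid's.
- clock: Round cream alarm clock standing on a small foot, 100 mm in diameter, 45 mm thick, 106 mm high; origin at the centre of its underside. Bystander.
- tumbler: Empty glass tumbler, 68 mm in diameter, 95 mm high; origin at the centre of its underside. Bystander.
- candle: Unlit cream candle, 68 mm in diameter, 60 mm high, with a thin wick 12 mm long; origin at the centre of its underside. Bystander.
There are look-alikes about, which are no part of the job. What is shaped like the cover but red or yellow is not meant.

How it is judged:
On the way, in this order (a step that is already met when the one before it is completed fails the run):
1. the inner lid sits fully home in the box with the outer lid still lying in it (z of dish in the frame of box between 0.034 and 0.041 m and horizontal distance between dish and box below 0.007 m and angle between the x axis of dish and the x axis of box, either way round below 0.15 rad and angle between dish's own z axis and vertical below 0.05 rad and z of cover in the frame of dish between 0.022 and 0.0285 m and horizontal distance between cover and dish below 0.006 m), for 0.3 s.
2. the outer lid alone is lifted by the gripper, the inner lid staying home (z of dish in the frame of box between 0.034 and 0.041 m and horizontal distance between dish and box below 0.007 m and angle between the x axis of dish and the x axis of box, either way round below 0.15 rad and angle between dish's own z axis and vertical below 0.05 rad and z of cover in the frame of dish above 0.046 m and contact force between the fingers and cover above 0.5 N and contact force between cover and dish below 0.1 N), for 0.2 s.
At the end, for the whole second after the job is handed in: Inner lid home on the box (within 7 mm sideways, 0.15 rad of yaw, 0.05 rad of level) and untouched by the robot; the gripper alone holds the outer lid still, level within 0.2 rad, at least 70 mm above where it lay and within 50 mm sideways of the inner lid (z of dish in the frame of box between 0.034 and 0.041 m and horizontal distance between dish and box below 0.007 m and angle between the x axis of dish and the x axis of box, either way round below 0.15 rad and angle between dish's own z axis and vertical below 0.05 rad and z of cover in the frame of dish above 0.096 m and angle between cover's own z axis and vertical below 0.2 rad and contact force between the fingers and cover above 0.5 N and linear speed of cover below 0.05 m/s and horizontal distance between cover and dish below 0.05 m and contact force between each of the arm, the fingers, cover and dish below 0.1 N and contact force between cover and box below 0.1 N and contact force between cover and clock below 0.1 N and contact force between cover and tumbler below 0.1 N and contact force between cover and candle below 0.1 N); the arm keeps its last pose, push and grip.
It fails at once if the outer lid comes off while the inner lid is not home in the box, or the inner lid rises or tips with it (z of cover in the frame of dish above 0.038 m and (z of dish in the frame of box above 0.042 m or horizontal distance between dish and box above 0.01 m or angle between dish's own z axis and vertical above 0.08 rad)).
It fails at once if the inner lid is dropped into the box (horizontal distance between dish and box below 0.04 m and z of dish in the frame of box below 0.065 m and linear speed of dish above 0.5 m/s).
It fails at once if the round alarm clock is disturbed (distance of clock from where it was at the start of the episode above 0.02 m).
It fails at once if the glass tumbler is disturbed (distance of tumbler from where it was at the start of the episode above 0.02 m).
It fails at once if the candle is disturbed (distance of candle from where it was at the start of the episode above 0.02 m).
It also fails if it takes over 58 s, if anything falls off the work surface, if the arm or the gripper's body presses on something with over 40 N, if the wrist force passes 120 N, or if a joint passes its speed limit or range.

### The arm

A 6-joint arm with a two-finger parallel gripper is mounted at the origin on the work surface. World frame = base frame: x ahead of the robot, y to its left, z up, the work surface at z = 0. Lengths are in m, angles in rad, forces in N, time in s.
With the tool pointing down it reaches from about 0.3 to 0.75 m from the base axis. Payload 8.5 kg.
Tool frame: the origin (TCP) lies midway between the tips of the shut fingers; the grasp point (between the pads) lies 19 mm behind it; z points along the fingers, x is the direction in which the jaws open and shut, and the axes are right-handed (so a half turn about z gives the same grasp; the last joint's range is limited). The gripper opens to 88 mm and grips with 3 to 60 N. Pads are 18 mm wide; open, the fingers measure 123 mm over their backs; the gripper's body (75 mm by 187 mm) begins 45 mm behind the grasp point.
Start: joints at [0.908, 0.381, 1.297, -0, 1.464, -0.215], TCP at [0.238, 0.496, 0.239] pointing down, gripper open.
Joint ranges: [-3.11, 3.11], [-0.89, 2.33], [0.22, 2.48], [-1.42, 4.56], [0.17, 2.85], [-2.88, 2.88]. Speed limits (rad/s): [2.39, 2.39, 3.14, 3.14, 3.14, 3.14].

### API

Orientations are given as a rotation vector (axis times angle).
In Python, from cell import bot gives the robot as it stands.
- The arm moves only by the shell command python3 -m crank 'ROWS' [OPENING] [FORCE]. ROWS is JSON, a list of rows, each a list of 4 numbers: the shift along the world's x, y, z normalised to -1 to 1, where 1 is 150 mm, then the turn about the world's z normalised to -1 to 1, where 1 is 6 degrees. In form: [[dx, dy, dz, twist], ...]. A call has 1 to 12 rows; each row shifts and turns the commanded pose from where the row before left it; what a row does not reach is not made up. A row lasts 1/12 s, in which the tool goes at most 41.7 mm and 7.16 degrees, less where a joint would pass 70% of its speed; a pose out of reach is approached as far as the arm can. A call with a number of a shift or a turn outside -1 to 1 is refused whole. A call with a gripper value outside its range is refused whole. OPENING is the gripper's target within -1 to 1 (shut at 1, half-way at 0, fully open at -1), set as the call begins (- or left out, the last holds). The fingers move at their own pace and stop on an object; FORCE is the grip in N (left out, the last holds). Time passes only in rows, so rows that do not move let the fingers close. It gives the time, the measured TCP pose, the force and the opening at its end, in the units of the state.
- bot.observe(): the state, without advancing time (a new reading comes with each control period).
- bot.snapshot(name): name is "side" or "top"; returns a dict with "frame" (480x640x3 uint8, red, green, blue), "fx", "fy", "cx", "cy" (pixels), "origin" and "orientation" of the camera in the world. Camera axes: x right, y up, looking along -z (the intrinsics and any distortion apply to the point x, -y, -z); pixel columns grow to the right and rows downward; lengths in m; the calibration is good to about 2 mm. A picture is of the moment at which its call begins. There is no depth.
- bot.job_done(): hands the job in, once; it reports no verdict.
The state is a dict: "clock": time; "joint_positions": joint angles; "dq": joint speeds; "joint_torque": joint torques, N m; "tool_pos": TCP position; "ee_rot": TCP orientation; "ft_force": force on the tool from outside, world axes, zero at the start; "moment": the same for the moment, N m; "gripper_width": finger opening in m.
Only numpy, scipy, OpenCV 4.12 (cv2) and the standard library are available. Lean on these libraries where they do the work, as an engineer would, in place of code of your own. Each camera call takes 0.05 s, during which the arm holds its last target. There are 200 camera calls.

## Working session

There is one attempt and no reset: what is moved stays moved. The work goes in short steps, Python scripts to look and compute and a shell command to move; the robot and the scene stay as the last step left them, time stands still between calls to the robot, and variables do not carry over. Pictures are saved under pics/ and viewed, about 8 in all and at most 12, crops included, and the job is handed in when it is done.

```bash
mkdir -p pics; ls
cat > h.py <<'E'
import numpy as np, cv2
from scipy.spatial.transform import Rotation as R
from cell import bot
def snap(n,f=None):
    s=bot.snapshot(n)
    if f: cv2.imwrite(f,s["frame"][:,:,::-1])
    return s
def rot(s):
    o=np.array(s["orientation"],float)
    return R.from_rotvec(o).as_matrix() if o.size==3 else (R.from_quat(o).as_matrix() if o.size==4 else o.reshape(3,3))
def ray(s,u,v):
    d=np.array([(u-s["cx"])/s["fx"],-(v-s["cy"])/s["fy"],-1.0])
    return np.array(s["origin"]),rot(s)@d
def onz(s,u,v,z):
    o,d=ray(s,u,v); return o+d*(z-o[2])/d[2]
def proj(s,p):
    c=rot(s).T@(np.array(p)-np.array(s["origin"]))
    return s["cx"]+s["fx"]*c[0]/-c[2], s["cy"]-s["fy"]*c[1]/-c[2]
E
python3 - <<'E'
from h import *
for n in("top","side"):
    s=snap(n,f"pics/{n}0.png"); print({k:v for k,v in s.items() if k!="frame"})
print(bot.observe())
E
```

```text
pics
{'fx': 610.139041613969, 'fy': 610.139041613969, 'cx': 323.71898229785506, 'cy': 230.1897746346625, 'origin': array([ 0.50198564, -0.07429406,  1.15689666]), 'orientation': array([ 0.06524336, -0.03612898, -1.59108557])}
{'fx': 521.6886004295027, 'fy': 521.6886004295027, 'cx': 322.93005230799184, 'cy': 242.99097000197446, 'origin': array([ 0.06092218, -0.56693994,  0.62450917]), 'orientation': array([ 0.82759129, -0.36614554, -0.74140075])}
{'clock': 0.1, 'joint_positions': array([ 9.07692820e-01,  3.81149491e-01,  1.29811461e+00, -5.02029426e-05,
        1.46357142e+00, -2.15311909e-01]), 'dq': array([-8.09651343e-04, -6.35754337e-04, -2.16392778e-03, -3.64678840e-05,
       -2.40223215e-04, -5.61810089e-04]), 'joint_torque': array([ 3.28583024e-03, -4.38649356e+01, -2.24911666e+01,  7.14513380e-02,
        3.42294504e-02, -7.60191347e-05]), 'tool_pos': array([0.23801279, 0.49557992, 0.23821203]), 'ee_rot': array([ 2.65881865e+00,  1.67252502e+00, -1.80959818e-03]), 'ft_force': array([-0.19584516, -0.50806214,  0.09317698]), 'moment': array([-0.00308204, -0.00783364,  0.02756241]), 'gripper_width': 0.08799008911063892}
```

View pics/top0.png

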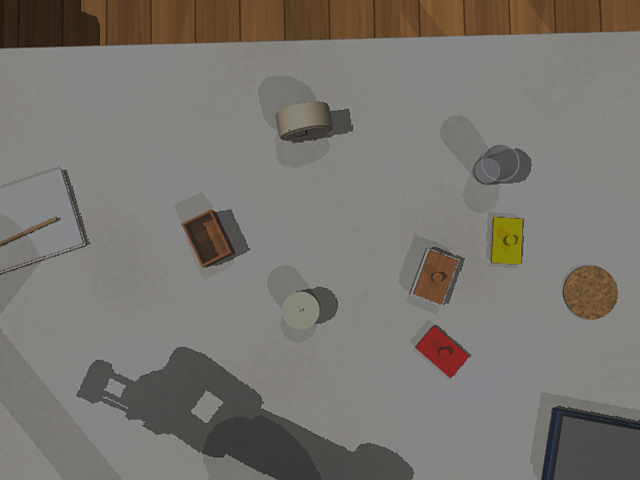

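View pics/side0.png

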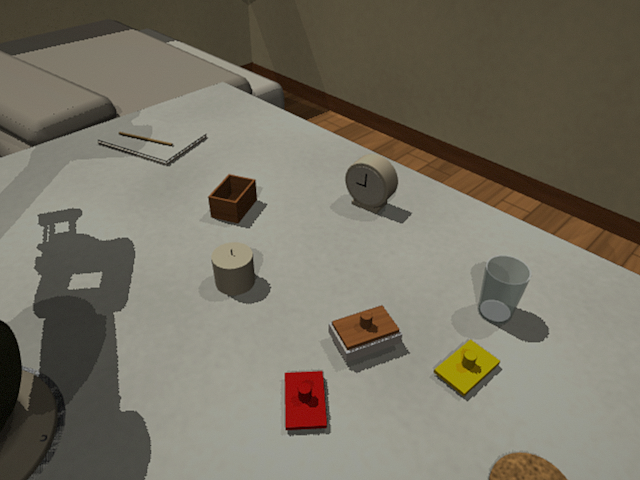

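The top view shows three lid-like things. The wooden lid on the white dish is at (437,277), the yellow one at (508,240) and the red one at (443,351). I choose the wooden one on white. The box is the open one at (208,238).

```bash
cat >> h.py <<'E'
def rect(s,u,v,z,r=45,lo=(0,90,40),hi=(16,255,255)):
    "min-area rect (world x,y at height z) of wood-coloured blob near pixel"
    h=cv2.cvtColor(s["frame"],cv2.COLOR_RGB2HSV); m=cv2.inRange(h,lo,hi)
    k=np.zeros_like(m); cv2.circle(k,(int(u),int(v)),r,255,-1); m&=k
    m=cv2.morphologyEx(m,cv2.MORPH_CLOSE,np.ones((5,5)))
    c=max(cv2.findContours(m,0,cv2.CHAIN_APPROX_NONE)[0],key=cv2.contourArea)
    w=np.array([onz(s,p[0][0],p[0][1],z)[:2]*1000 for p in c],np.float32)
    (cx,cy),(a,b),t=cv2.minAreaRect(w)
    if a<b: a,b,t=b,a,t+90
    t=(t+90)%180-90
    return np.round([cx,cy,a,b,t],1),c
E
python3 - <<'E'
from h import *
s=snap("top"); f=s["frame"].copy()
for n,u,v,z in(("cover",437,277,.040),("box",208,238,.05)):
    r,c=rect(s,u,v,z); print(n,r); cv2.drawContours(f,[c],-1,(0,255,0),1)
a=np.hstack([cv2.resize(f[y:y+100,x:x+90],None,fx=4,fy=4,interpolation=0) for x,y in((392,227),(163,188))])
cv2.imwrite("pics/c1.png",a[:,:,::-1])
print(R.from_rotvec(bot.observe()["ee_rot"]).as_matrix().round(3))
for n,u,v,z in(("clock",303,120,.06),("tumbler",497,165,.05),("candle",301,310,.06)):print(n,onz(s,u,v,z).round(3))
E
```

```text
cover [ 485.4 -255.2   85.    53.6  -22. ]
box [564.3 160.1  88.   61.1  24.8]
[[ 0.433  0.901 -0.001]
 [ 0.901 -0.433 -0.001]
 [-0.001 -0.    -1.   ]]
clock [ 0.775 -0.021  0.06 ]
tumbler [ 0.686 -0.372  0.05 ]
candle [ 0.431 -0.011  0.06 ]
```

View pics/c1.png

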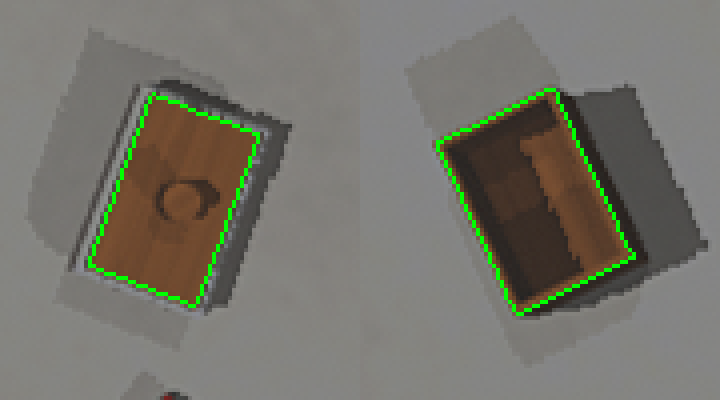

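The crop shows the wooden lid with its round knob on the white dish, contour 85×54 mm, and the box rim contour 88×61 mm, so both fits are good. Moving above the dish now.

```bash
for i in 1 2; do python3 -m crank '[[0.075,-0.2275,0,0.028],[0.075,-0.2275,0,0.028],[0.075,-0.2275,0,0.028],[0.075,-0.2275,0,0.028],[0.075,-0.2275,0,0.028],[0.075,-0.2275,0,0.028],[0.075,-0.2275,0,0.028],[0.075,-0.2275,0,0.028],[0.075,-0.2275,0,0.028],[0.075,-0.2275,0,0.028],[0.075,-0.2275,0,0.028],[0,0,0,0]]' -1; done
cat > st.py <<'E'
from h import *
o=bot.observe(); M=R.from_rotvec(o["ee_rot"]).as_matrix()
print("t",round(o["clock"],2),"tcp",(o["tool_pos"]*1000).round(1),"jawyaw",np.degrees(np.arctan2(M[1,0],M[0,0])).round(2),"z",M[:,2].round(3),"F",o["ft_force"].round(1),"w",round(o["gripper_width"]*1000,1),"q",o["joint_positions"].round(2))
E
python3 st.py
```

```text
clock: 1.15
tool_pos: [0.3636, 0.1159, 0.2387]
ee_rot: [2.636, 1.707, -0.0]
ft_force: [-0.0, 0.2, 0.0]
gripper_width: 0.088
clock: 2.15
tool_pos: [0.4868, -0.2597, 0.2375]
ee_rot: [2.607, 1.753, -0.001]
ft_force: [-0.1, -0.4, -1.0]
gripper_width: 0.088
t 2.15 tcp [ 486.8 -259.7  237.5] jawyaw 67.85 z [-0.    -0.001 -1.   ] F [-0.1 -0.4 -1. ] w 88.0 q [-0.7   0.38  1.29 -0.    1.46 -1.89]
```

```bash
python3 -m crank '[[0,0,-0.2,0],[0,0,-0.2,0],[0,0,-0.2,0],[0,0,-0.2,0],[0,0,0,0],[0,0,0,0],[0,0,0,0]]' -1; python3 st.py
```

```text
clock: 2.73
tool_pos: [0.4864, -0.2551, 0.1204]
ee_rot: [2.602, 1.757, 0.001]
ft_force: [-0.1, -0.6, -0.2]
gripper_width: 0.0881
t 2.73 tcp [ 486.4 -255.1  120.4] jawyaw 68.06 z [ 0.002 -0.001 -1.   ] F [-0.1 -0.6 -0.2] w 88.1 q [-0.7   0.49  1.48  0.    1.16 -1.89]
```

```bash
python3 -m crank '[[-0.007,0,-0.0895,0],[0,0,-0.0895,0],[0,0,-0.0895,0],[0,0,-0.0895,0],[0,0,-0.0895,0],[0,0,-0.0895,0],[0,0,-0.0895,0],[0,0,-0.0895,0],[0,0,0,0],[0,0,0,0]]' -1; python3 st.py; python3 -m crank '[[0,0,0,0],[0,0,0,0],[0,0,0,0],[0,0,0,0],[0,0,0,0],[0,0,0,0],[0,0,0,0],[0,0,0,0]]' 1 25; python3 st.py; python3 -c "
from h import *
s=snap('side');u,v=365,335
cv2.imwrite('pics/g1.png',cv2.resize(s['frame'][v-75:v+75,u-100:u+100],None,fx=4,fy=4)[:,:,::-1])"
```

```text
clock: 3.57
tool_pos: [0.4853, -0.2554, 0.0127]
ee_rot: [2.602, 1.757, 0.001]
ft_force: [0.8, -0.6, 0.2]
gripper_width: 0.0879
t 3.57 tcp [ 485.3 -255.4   12.7] jawyaw 68.05 z [ 0.001 -0.001 -1.   ] F [ 0.8 -0.6  0.2] w 87.9 q [-0.7   0.64  1.59 -0.    0.91 -1.89]
clock: 4.23
tool_pos: [0.4848, -0.2553, 0.012]
ee_rot: [2.603, 1.757, 0.0]
ft_force: [-1.7, 0.4, 6.4]
gripper_width: 0.0618
t 4.23 tcp [ 484.8 -255.3   12. ] jawyaw 68.04 z [ 0.001 -0.001 -1.   ] F [-1.7  0.4  6.4] w 61.8 q [-0.7   0.64  1.59 -0.    0.9  -1.89]
```

View pics/g1.png

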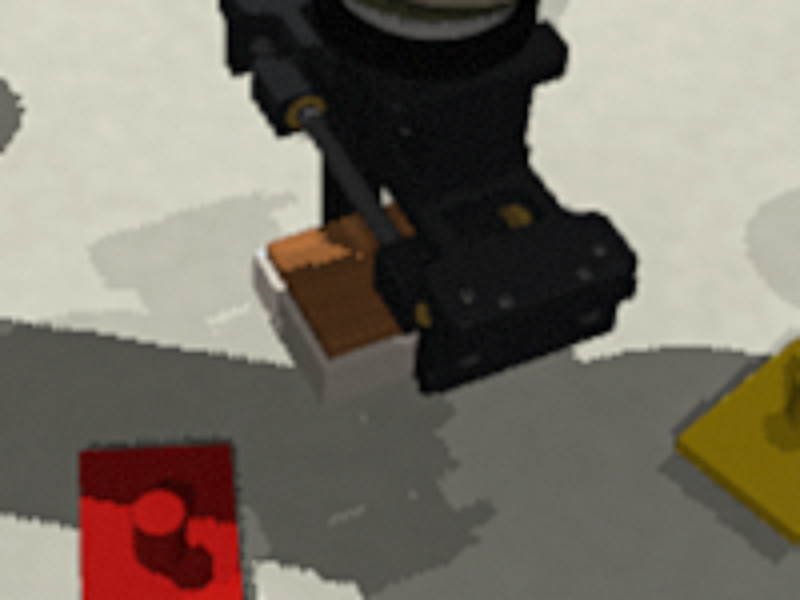

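The fingers hold the dish at its sides with the width at 61.8 mm. The lid still lies flat in it. Lifting gently.

```bash
python3 -m crank '[[0,0,0.03,0],[0,0,0.06,0],[0,0,0.1,0],[0,0,0.13,0],[0,0,0.13,0],[0,0,0.13,0],[0,0,0.13,0],[0,0,0.1,0],[0,0,0.08,0],[0,0,0.06,0],[0,0,0.03,0],[0,0,0,0]]' ; python3 st.py; python3 -c "
from h import *
s=snap('side');u,v=map(int,proj(s,(.485,-.255,.17)))
print(u,v)
cv2.imwrite('pics/g2.png',cv2.resize(s['frame'][max(v-75,0):v+75,u-100:u+100],None,fx=4,fy=4)[:,:,::-1])"
```

```text
clock: 5.28
tool_pos: [0.4847, -0.2551, 0.1592]
ee_rot: [2.603, 1.757, 0.001]
ft_force: [0.0, -0.4, -1.8]
gripper_width: 0.0616
t 5.28 tcp [ 484.7 -255.1  159.2] jawyaw 68.04 z [ 0.001 -0.001 -1.   ] F [ 0.  -0.4 -1.8] w 61.6 q [-0.7   0.45  1.43  0.    1.26 -1.89]
371 258
```

View pics/g2.png

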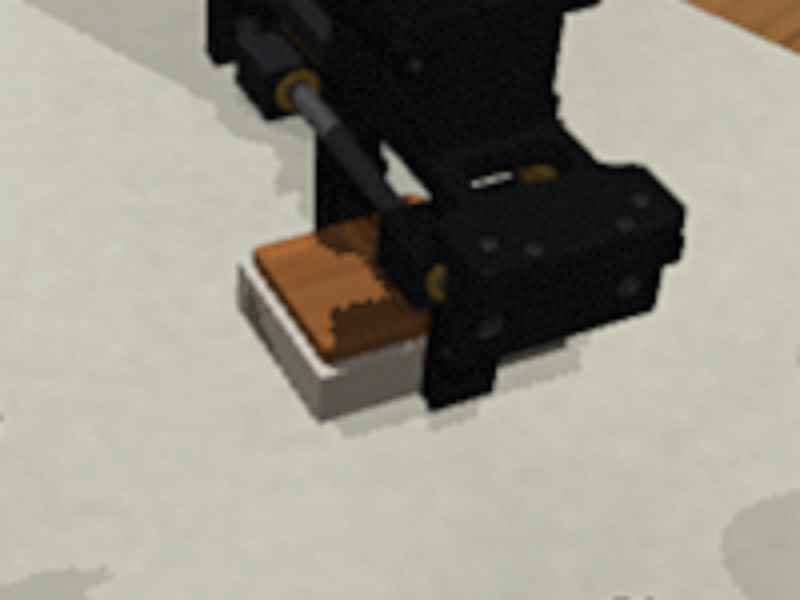

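The lid is level and nested in the hand. Carrying it to above the box.

```bash
python3 -m crank '[[0.0063,0.033,0,0.093],[0.0127,0.066,0,0.186],[0.019,0.099,0,0.279],[0.0253,0.1318,0,0.371],[0.0253,0.1318,0,0.371],[0.0253,0.1318,0,0.371],[0.0253,0.1318,0,0.371],[0.0253,0.1318,0,0.371],[0.0253,0.1318,0,0.371],[0.0253,0.1318,0,0.371],[0.0253,0.1318,0,0.371],[0.0253,0.1318,0,0.371]]'; python3 -m crank '[[0.0253,0.1318,0,0.371],[0.0253,0.1318,0,0.371],[0.0253,0.1318,0,0.371],[0.0253,0.1318,0,0.371],[0.0253,0.1318,0,0.371],[0.0253,0.1318,0,0.371],[0.0253,0.1318,0,0.371],[0.0253,0.1318,0,0.371],[0.0253,0.1318,0,0.371],[0.019,0.099,0,0.279],[0.0127,0.066,0,0.186],[0.0063,0.033,0,0.093]]';  python3 -m crank '[[0,0,0,0],[0,0,0,0],[0,0,0,0],[0,0,0,0]]'; python3 st.py
```

```text
clock: 6.33
tool_pos: [0.5241, -0.0454, 0.1578]
ee_rot: [-2.189, -2.252, 0.001]
ft_force: [0.9, 0.1, -1.4]
gripper_width: 0.0614
clock: 7.33
tool_pos: [0.5638, 0.1619, 0.1578]
ee_rot: [-1.688, -2.648, 0.001]
ft_force: [0.2, -0.2, -2.4]
gripper_width: 0.0616
clock: 7.67
tool_pos: [0.5643, 0.1595, 0.1584]
ee_rot: [-1.694, -2.646, 0.0]
ft_force: [-0.0, -0.0, -1.2]
gripper_width: 0.0614
t 7.67 tcp [564.3 159.5 158.4] jawyaw 114.73 z [-0. -0. -1.] F [-0.  -0.  -1.2] w 61.4 q [ 0.07  0.51  1.32 -0.    1.31 -1.93]
```

```bash
python3 -m crank '[[0,0.004,-0.04,0],[0,0,-0.08,0],[0,0,-0.1,0],[0,0,-0.1,0],[0,0,-0.1,0],[0,0,-0.08,0],[0,0,-0.06,0],[0,0,-0.04,0],[0,0,0,0],[0,0,0,0],[0,0,0,0]]'; python3 st.py; python3 -c "
from h import *
s=snap('side','pics/s3.png');t=snap('top','pics/t3.png')
u,v=map(int,proj(s,(.564,.16,.05)));a=cv2.resize(s['frame'][v-50:v+50,u-66:u+67],None,fx=6,fy=6)
u,v=map(int,proj(t,(.564,.16,.05)));b=cv2.resize(t['frame'][v-60:v+60,u-60:u+60],None,fx=5,fy=5)
cv2.imwrite('pics/g3.png',a[:,:,::-1]);print(u,v)"
```

```text
clock: 8.58
tool_pos: [0.5647, 0.1609, 0.069]
ee_rot: [1.692, 2.646, 0.001]
ft_force: [0.9, -0.5, -2.2]
gripper_width: 0.0616
t 8.58 tcp [564.7 160.9  69. ] jawyaw 114.8 z [ 0.001  0.    -1.   ] F [ 0.9 -0.5 -2.2] w 61.6 q [ 0.08  0.61  1.43 -0.    1.1  -1.93]
206 237
```

View pics/g3.png

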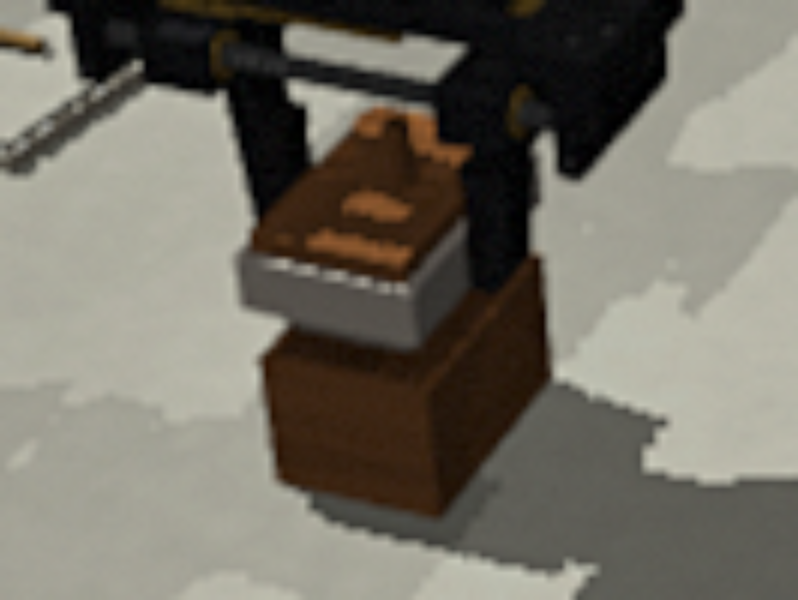

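```bash
python3 -c "
from h import *
s=snap('side');u0,v0=map(int,proj(s,(.564,.16,.05)));u0-=66;v0-=50
th=np.radians(24.8);ex=np.array([np.cos(th),np.sin(th)]);ey=np.array([-ex[1],ex[0]])
def loc(p,z):
    w=onz(s,u0+p[0]/6,v0+p[1]/6,z)[:2]-[.5643,.1601];return (np.array([w@ex,w@ey])*1000).round(1)
for n,p,z in(('dish R',(413,350),.069),('dish L',(240,303),.069),('dish topR',(412,292),.089),('dish topL',(240,252),.089),('box R',(433,388),.05),('box L',(263,357),.05),('box far',(540,260),.05)):print(n,loc(p,z))
"
```

```text
dish R [-46.6 -30.3]
dish L [-42.   33.2]
dish topR [-43.9 -30.7]
dish topL [-42.3  30.1]
box R [-39.1 -31.7]
box L [-42.6  27.3]
box far [ 41.1 -31.6]
```

```bash
python3 -c "
from h import *
s=snap('side')
th=np.radians(24.8);ex=np.array([np.cos(th),np.sin(th)]);ey=np.array([-ex[1],ex[0]])
def run(s,f,u,v,lo=(0,90,20)):
    h=cv2.cvtColor(f,cv2.COLOR_RGB2HSV);m=cv2.inRange(h,lo,(20,255,255));k=np.zeros_like(m);cv2.circle(k,(u,v),38,255,-1);m&=k
    m=cv2.morphologyEx(m,cv2.MORPH_CLOSE,np.ones((5,5)))
    c=max(cv2.findContours(m,0,cv2.CHAIN_APPROX_NONE)[0],key=cv2.contourArea)
    p=cv2.approxPolyDP(cv2.convexHull(c),2,True)[:,0]
    for q in p:
        print(q,*[((lambda w:np.array([w@ex,w@ey])*1000)(onz(s,*q,z)[:2]-[.5643,.1601])).round(1) for z in(.05,0)])
run(s,cv2.imread('pics/side0.png')[:,:,::-1].copy(),232,198)
t=snap('top');print('top');run(t,cv2.imread('pics/top0.png')[:,:,::-1].copy(),208,238)
"
```

```text
[229 174] [44.2 28.4] [114.3  70. ]
[254 180] [ 41.5 -29.2] [111.4   7.3]
[256 199] [-18.4 -61.5] [ 46.3 -27.8]
[238 222] [-96.5 -61.9] [-38.6 -28.2]
[211 216] [-97.3  -7.3] [-39.4  31.1]
[209 195] [-37.9  29.5] [25.1 71.1]
top
[211 210] [ 42.1 -29.7] [ 51.  -22.6]
[231 252] [-43.3 -29.7] [-38.3 -22.6]
[202 266] [-43.2  28.7] [-38.1  38.5]
[182 223] [43.9 28.3] [52.9 38. ]
```

Both views agree to about 1–2 mm, and the dish is centred over the opening. Lowering slowly.

```bash
python3 -m crank '[[-0.002,-0.004,-0.013,0],[0,0,-0.013,0],[0,0,-0.013,0],[0,0,-0.013,0],[0,0,-0.013,0],[0,0,-0.013,0],[0,0,0,0],[0,0,0,0]]'; python3 st.py
```

```text
clock: 9.5
tool_pos: [0.5639, 0.1603, 0.0565]
ee_rot: [-1.692, -2.647, 0.0]
ft_force: [0.2, -0.0, -2.2]
gripper_width: 0.0615
t 9.5 tcp [563.9 160.3  56.5] jawyaw 114.8 z [-0. -0. -1.] F [ 0.2 -0.  -2.2] w 61.5 q [ 0.08  0.63  1.44  0.    1.07 -1.93]
```

```bash
python3 -m crank '[[0,0,-0.008,0],[0,0,-0.008,0],[0,0,-0.008,0],[0,0,-0.008,0],[0,0,0,0],[0,0,0,0]]'; python3 st.py;  python3 -m crank '[[0,0,-0.005,0],[0,0,-0.005,0],[0,0,0,0],[0,0,0,0]]'; python3 st.py
```

```text
clock: 10.0
tool_pos: [0.564, 0.1603, 0.0518]
ee_rot: [-1.692, -2.647, 0.0]
ft_force: [0.2, -0.2, -1.8]
gripper_width: 0.0618
t 10.0 tcp [564.  160.3  51.8] jawyaw 114.8 z [-0. -0. -1.] F [ 0.2 -0.2 -1.8] w 61.8 q [ 0.08  0.63  1.45 -0.    1.06 -1.93]
clock: 10.33
tool_pos: [0.564, 0.1603, 0.0503]
ee_rot: [-1.692, -2.647, 0.0]
ft_force: [-0.1, 0.7, -2.5]
gripper_width: 0.0619
t 10.33 tcp [564.  160.3  50.3] jawyaw 114.8 z [-0. -0. -1.] F [-0.1  0.7 -2.5] w 61.9 q [ 0.08  0.64  1.45 -0.    1.06 -1.93]
```

```bash
python3 -m crank '[[0,0,-0.005,0],[0,0,0,0],[0,0,0,0]]'; python3 st.py;  python3 -m crank '[[0,0,-0.003,0],[0,0,0,0],[0,0,0,0]]'; python3 st.py
```

```text
clock: 10.58
tool_pos: [0.5641, 0.1603, 0.05]
ee_rot: [1.692, 2.646, 0.0]
ft_force: [-1.8, -0.8, 3.7]
gripper_width: 0.0621
t 10.58 tcp [564.1 160.3  50. ] jawyaw 114.81 z [ 0.001 -0.    -1.   ] F [-1.8 -0.8  3.7] w 62.1 q [ 0.08  0.64  1.45 -0.    1.06 -1.93]
clock: 10.83
tool_pos: [0.5641, 0.1603, 0.05]
ee_rot: [1.692, 2.646, 0.001]
ft_force: [-3.3, 0.5, 7.3]
gripper_width: 0.0617
t 10.83 tcp [564.1 160.3  50. ] jawyaw 114.81 z [ 0.001 -0.    -1.   ] F [-3.3  0.5  7.3] w 61.7 q [ 0.08  0.64  1.45 -0.    1.06 -1.93]
```

Contact came at exactly the expected height of 50.0 mm, so the dish is seated. Relieving the push, opening, then rising clear.

```bash
python3 -m crank '[[0,0,0.003,0],[0,0,0,0],[0,0,0,0],[0,0,0,0],[0,0,0,0],[0,0,0,0],[0,0,0,0],[0,0,0,0]]' -1; python3 st.py; python3 -m crank '[[0,0,0.03,0],[0,0,0.08,0],[0,0,0.12,0],[0,0,0.15,0],[0,0,0.15,0],[0,0,0.12,0],[0,0,0,0],[0,0,0,0]]'; python3 -c "
from h import *
s=snap('side','pics/s4.png')
u,v=map(int,proj(s,(.564,.16,.05)));cv2.imwrite('pics/g4.png',cv2.resize(s['frame'][v-50:v+50,u-66:u+67],None,fx=6,fy=6)[:,:,::-1])"; python3 st.py
```

```text
clock: 11.5
tool_pos: [0.564, 0.1603, 0.0496]
ee_rot: [1.692, 2.647, -0.0]
ft_force: [-0.1, 0.0, -0.1]
gripper_width: 0.0884
t 11.5 tcp [564.  160.3  49.6] jawyaw 114.8 z [ 0. -0. -1.] F [-0.1  0.  -0.1] w 88.4 q [ 0.08  0.64  1.45 -0.    1.06 -1.93]
clock: 12.17
tool_pos: [0.5641, 0.1603, 0.1476]
ee_rot: [1.692, 2.646, 0.002]
ft_force: [-1.3, -0.4, 0.3]
gripper_width: 0.088
t 12.22 tcp [563.6 160.2 146.5] jawyaw 114.8 z [-0.001 -0.    -1.   ] F [ 0.4 -0.8 -0.2] w 88.3 q [ 0.08  0.52  1.34 -0.    1.28 -1.93]
```

View pics/g4.png

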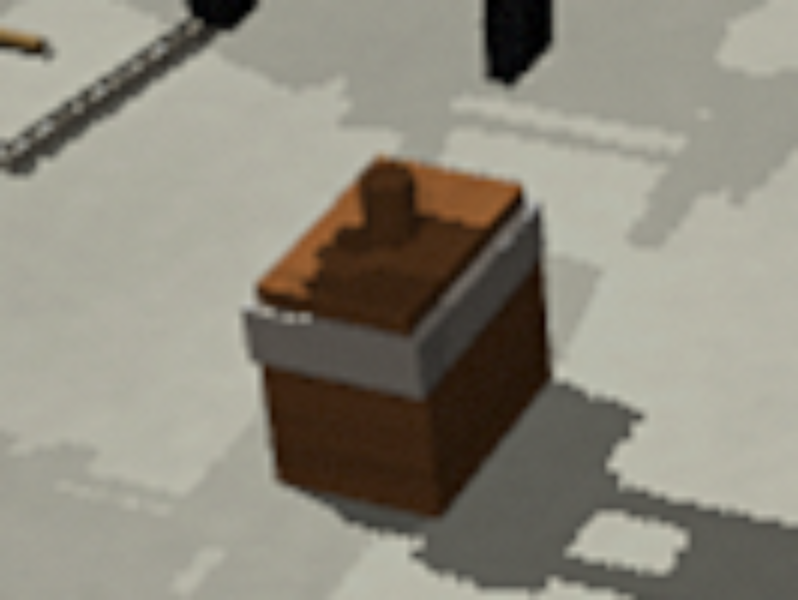

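The inner lid sits flush on the rim and level, with the outer lid in place and its knob top near crop (388,172). Moving aside briefly so the top camera can measure the knob.

```bash
python3 -m crank '[[0,0.1,0.05,0],[0,0.2,0.05,0],[0,0.24,0.05,0],[0,0.24,0,0],[0,0.24,0,0],[0,0.24,0,0],[0,0.1,0,0],[0,0,0,0],[0,0,0,0]]' >/dev/null; python3 st.py; python3 -c "
from h import *
t=snap('top','pics/t5.png');print(rect(t,205,237,.078))
u0,v0=[int(round(a)) for a in proj(t,(.564,.16,.09))];print(u0,v0);f=t['frame']
cv2.imwrite('pics/g5.png',cv2.resize(f[v0-32:v0+32,u0-40:u0+40],None,fx=8,fy=8,interpolation=0)[:,:,::-1])
for p in [(.564,.16,.1),(.564,.16,.078)]:print(proj(t,p))
"
```

```text
t 12.97 tcp [563.4 364.4 167.7] jawyaw 114.88 z [-0.003 -0.001 -1.   ] F [1.1 0.1 0.9] w 88.4 q [ 0.4   0.65  1.03 -0.    1.46 -1.61]
(array([560.9, 158.7,  92.1,  55.6,  25.5]), array([[[205, 210]],

       [[204, 211]],

       [[203, 211]],

       [[202, 212]],

       [[201, 212]],

       [[200, 212]],

       [[199, 213]],

       [[198, 213]],

       [[197, 214]],

       [[196, 214]],

       [[195, 215]],

       [[194, 215]],

       [[193, 216]],

       [[192, 216]],

       [[191, 217]],

       [[190, 217]],

       [[189, 218]],

       [[188, 218]],

       [[187, 219]],

       [[186, 219]],

       [[185, 220]],

       [[184, 220]],

       [[183, 221]],

       [[182, 221]],

       [[181, 222]],

       [[180, 222]],

       [[179, 223]],

       [[180, 224]],

       [[180, 225]],

       [[180, 226]],

       [[181, 227]],

       [[182, 228]],

       [[182, 229]],

       [[183, 230]],

       [[183, 231]],

       [[184, 232]],

       [[184, 233]],

       [[185, 234]],

       [[185, 235]],

       [[186, 236]],

       [[186, 237]],

       [[187, 238]]
[... 1807 characters left out ...]
       [[217, 235]],

       [[217, 234]],

       [[216, 233]],

       [[216, 232]],

       [[215, 231]],

       [[215, 230]],

       [[214, 229]],

       [[214, 228]],

       [[213, 227]],

       [[213, 226]],

       [[213, 225]],

       [[212, 224]],

       [[212, 223]],

       [[211, 222]],

       [[211, 221]],

       [[210, 220]],

       [[210, 219]],

       [[209, 218]],

       [[209, 217]],

       [[208, 216]],

       [[208, 215]],

       [[207, 214]],

       [[207, 213]],

       [[206, 212]],

       [[206, 211]]], dtype=int32))
201 237
(np.float64(200.14450051776117), np.float64(236.46033433343914))
(np.float64(202.88222890262972), np.float64(237.1267919913574))
```

View pics/g5.png

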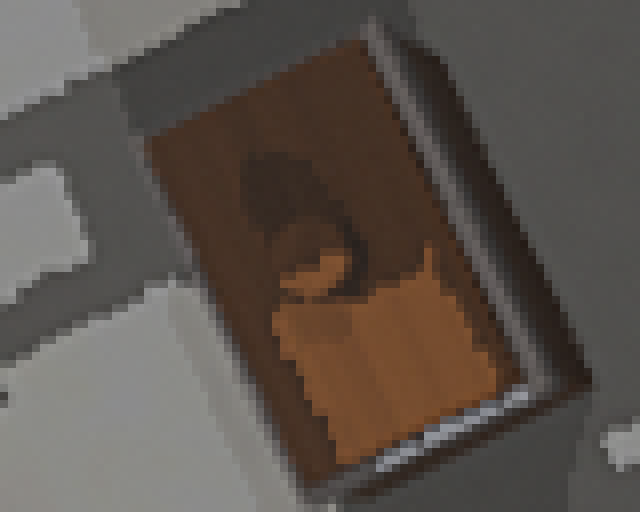

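The knob top is at pixel (199.7,236.8), within about 1 mm of (564,160), and the lid plate is centred there too. Returning above it.

```bash
python3 -m crank '[[0,-0.1,0,0],[0,-0.24,0,0],[0,-0.24,0,0],[0,-0.24,0,0],[0,-0.24,0,0],[0,-0.2,-0.05,0],[0,-0.1,-0.05,0],[0,0,-0.05,0],[0,0,0,0],[0,0,0,0],[0,0,0,0]]' -0.3 8; python3 st.py
```

```text
clock: 13.93
tool_pos: [0.564, 0.1609, 0.1473]
ee_rot: [1.691, 2.647, 0.0]
ft_force: [-0.4, 0.2, -0.2]
gripper_width: 0.0571
t 13.93 tcp [564.  160.9 147.3] jawyaw 114.84 z [ 0.  0. -1.] F [-0.4  0.2 -0.2] w 57.1 q [ 0.08  0.52  1.34  0.    1.28 -1.93]
```

```bash
python3 -m crank '[[0,-0.003,-0.04,0],[0,0,-0.07,0],[0,0,-0.08,0],[0,0,-0.08,0],[0,0,-0.07,0],[0,0,-0.05,0],[0,0,-0.03,0],[0,0,-0.02,0],[0,0,0,0],[0,0,0,0]]' ; python3 st.py
```

```text
clock: 14.77
tool_pos: [0.5642, 0.1599, 0.0814]
ee_rot: [1.692, 2.646, 0.001]
ft_force: [-0.5, 0.7, 0.5]
gripper_width: 0.0571
t 14.77 tcp [564.2 159.9  81.4] jawyaw 114.81 z [ 0.001  0.    -1.   ] F [-0.5  0.7  0.5] w 57.1 q [ 0.07  0.6   1.42 -0.    1.13 -1.93]
```

```bash
python3 -m crank '[[0,0,0,0],[0,0,0,0],[0,0,0,0],[0,0,0,0],[0,0,0,0],[0,0,0,0],[0,0,0,0],[0,0,0,0],[0,0,0,0],[0,0,0,0]]' 1 10; python3 st.py
```

```text
clock: 15.6
tool_pos: [0.564, 0.1598, 0.0811]
ee_rot: [1.693, 2.647, 0.0]
ft_force: [-0.2, -0.4, 1.2]
gripper_width: 0.0176
t 15.6 tcp [564.  159.8  81.1] jawyaw 114.8 z [ 0.  0. -1.] F [-0.2 -0.4  1.2] w 17.6 q [ 0.07  0.6   1.42  0.    1.13 -1.93]
```

The jaws stand at 17.6 mm on the 18 mm knob. Firming up the grip and lifting slowly.

```bash
python3 -m crank '[[0,0,0,0],[0,0,0,0],[0,0,0.01,0],[0,0,0.02,0],[0,0,0.03,0],[0,0,0.04,0],[0,0,0.04,0],[0,0,0.04,0],[0,0,0.03,0],[0,0,0.02,0],[0,0,0,0],[0,0,0,0]]' 1 20; python3 st.py; python3 -c "
from h import *
s=snap('side','pics/s6.png')
u,v=map(int,proj(s,(.564,.16,.07)));cv2.imwrite('pics/g6.png',cv2.resize(s['frame'][v-50:v+50,u-66:u+67],None,fx=6,fy=6)[:,:,::-1])"
```

```text
clock: 16.6
tool_pos: [0.564, 0.1598, 0.1157]
ee_rot: [1.693, 2.647, 0.0]
ft_force: [-0.7, -0.6, -0.5]
gripper_width: 0.0175
t 16.6 tcp [564.  159.8 115.7] jawyaw 114.8 z [ 0.  0. -1.] F [-0.7 -0.6 -0.5] w 17.5 q [ 0.07  0.55  1.38 -0.    1.21 -1.93]
```

View pics/g6.png

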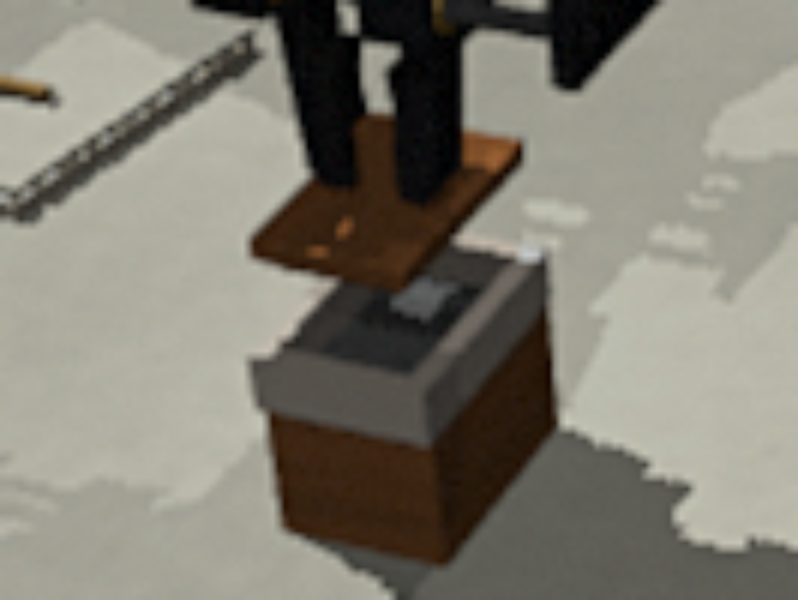

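The outer lid comes up level and the dish stays home. Lifting to 10 cm.

```bash
python3 -m crank '[[0,0,0.03,0],[0,0,0.06,0],[0,0,0.08,0],[0,0,0.08,0],[0,0,0.08,0],[0,0,0.06,0],[0,0,0.04,0],[0,0,0.01,0],[0,0,0,0],[0,0,0,0],[0,0,0,0],[0,0,0,0]]'; python3 -m crank '[[0,0,0,0],[0,0,0,0],[0,0,0,0],[0,0,0,0],[0,0,0,0],[0,0,0,0]]'; python3 st.py; python3 -c "
from h import *
snap('side','pics/s7.png')"
```

```text
clock: 17.65
tool_pos: [0.5638, 0.1598, 0.181]
ee_rot: [-1.692, -2.646, 0.001]
ft_force: [-0.2, 0.8, -0.2]
gripper_width: 0.0171
clock: 18.15
tool_pos: [0.564, 0.1598, 0.1816]
ee_rot: [1.692, 2.647, -0.0]
ft_force: [0.7, -0.0, 0.1]
gripper_width: 0.0176
t 18.15 tcp [564.  159.8 181.6] jawyaw 114.8 z [-0. -0. -1.] F [ 0.7 -0.   0.1] w 17.6 q [ 0.07  0.49  1.29 -0.    1.36 -1.93]
```

View pics/s7.png

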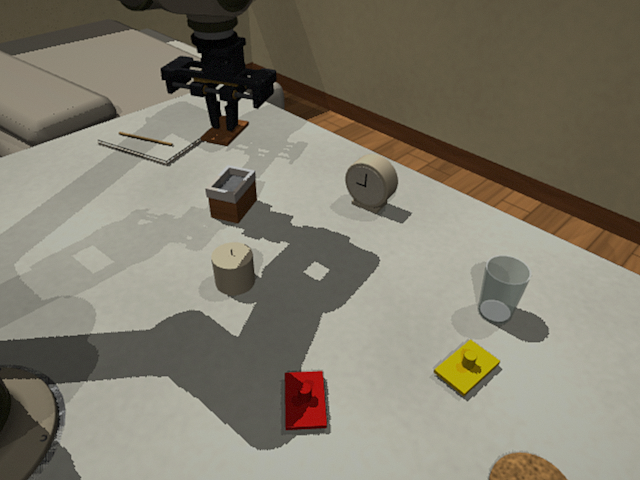

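The lid hangs level at about (225,130) above the seated dish at (232,183). The clock, tumbler and candle are at the same pixels as at the start. Handing in.

```bash
python3 -c "
from h import *
print(bot.job_done())"; python3 st.py
```

```text
the job is handed in; nothing more can be done
None
the job is handed in; nothing more can be done
```

The inner lid is home in the ring box, and the gripper is holding the outer lid level about 10 cm above it. I handed the job in at about 18 s; it gave no verdict.

- **Placing:** I carried the nested lids over by the dish's sides and lowered them slowly. Contact came at the expected height (TCP 50 mm), with under 10 N of force. The picture after release showed the dish flush on the rim with the outer lid still in it.
- **Lifting:** I took the outer lid by its knob (jaws at 17.6 mm on the 18 mm knob) and raised it 100 mm. The pictures show the dish staying seated.
- **Bystanders:** By eye, the clock, tumbler and candle are at the same pixels in the last side view as at the start.
- **Disagreement:** The side camera placed the box about 2–3 mm further along its long side than the top camera. It showed the held dish shifted the same way, so I trusted the top view, and the plug went in without touching the walls.
- **Not checked:** After the final lift I looked with the side camera only. I judged the lid level by eye and did not measure it.

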